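Reload the counter dispenser with a cartridge

ROBOT

A 6-joint arm with a two-finger parallel gripper is mounted at the origin on the work surface. World frame = base frame: x ahead of the robot, y to its left, z up, the work surface at z = 0. Lengths are in m, angles in rad, forces in N, time in s.
With the tool pointing down it reaches from about 0.4 to 0.825 m from the base axis. Payload 7 kg.
Tool frame: the origin (TCP) lies at the very end of the fingers, on their centre line; the grasp point (between the pads) lies 19 mm behind it (tcp_to_grasp is the distance from the TCP to the grasp point, in m); x points along the fingers, z is the direction in which the jaws open and shut, and the axes are right-handed (so a half turn about x gives the same grasp; the last joint's range is limited). The gripper opens to 88 mm and grips with 3 to 60 N. Pads are 19 mm wide; open, the fingers measure 130 mm over their backs; the gripper's body (78 mm by 193 mm) begins 47 mm behind the grasp point.
Start: joints at [1.608, 0.359, 0.012, 0, -1.224, -0.288], TCP at [0.168, 0.654, 0.227] pointing down, gripper open.
Joint ranges: [-3.07, 3.07], [-1.43, 2.12], [-1.02, 1.25], [-3.03, 1.67], [-3.05, -0], [-3.03, 3.03]. Speed limits (rad/s): [2.39, 2.39, 3.01, 3.14, 3.14, 3.14].

INTERFACE

Orientations are given as [roll, pitch, yaw] about the fixed x, y, z axes, in that order (R = Rz(yaw) Ry(pitch) Rx(roll)).
In Python, from station import get_state, grab_frame, job_done, tcp_to_grasp gives the robot as it stands. The module is installed in compiled form; this text tells all that it offers.
- The arm moves only by the shell command python3 -m crank 'ROWS' [FORCE]. ROWS is JSON, a list of rows, each a list of 7 numbers: the shift along the tool's x, y, z in m, then the turn, a rotation vector about the tool's x, y, z in rad, then the opening, from 0 (shut) to 1 (fully open). In form: [[x, y, z, wx, wy, wz, fingers], ...]. A call has 1 to 10 rows; each row is the pose to reach, as a shift and turn from the pose commanded when the call began, along the tool's axes at that moment; what a row does not reach only later rows make up. A row lasts 1/8 s, in which the tool goes at most 62.5 mm and 10.7 degrees, less where a joint would pass 70% of its speed; a pose out of reach is approached as far as the arm can. A call with a gripper value outside its range is refused whole. The fingers move at their own pace and stop on an object; FORCE is the grip in N (left out, the last holds). Time passes only in rows, so rows that repeat a pose let the fingers close. It gives the time, the measured TCP pose, the force and the opening at its end, in the units of the state.
- get_state(): the state, without advancing time (a new reading comes with each control period).
- grab_frame(name): name is "side" or "top"; returns a dict with "pixels" (480x640x3 uint8, red, green, blue), "vfov" (degrees; the focal length in pixels is half the picture's height over the tangent of half this angle, whatever the lens; pixels are square), "cx", "cy" (the principal point, pixels), "k1" (the pictures are not rectified: a ray, as slopes to the right and down, at radius r is drawn at 1 + k1 r^2 times it, then the intrinsics apply), "extrinsics" (4x4, takes a point from world to camera coordinates). Camera axes: x right, y up, looking along -z (the intrinsics and any distortion apply to the point x, -y, -z); pixel columns grow to the right and rows downward; lengths in m; the calibration is good to about 2 mm. A picture is of the moment at which its call begins. There is no depth.
- job_done(): hands the job in, once; it reports no verdict.
The state is a dict: "t": time; "q": joint angles; "qd": joint speeds; "joint_efforts": joint torques, N m; "eef_pos": TCP position; "ee_rot": TCP orientation; "force": force on the tool from outside, world axes, zero at the start; "moment": the same for the moment, N m; "width": finger opening in m.
Only numpy, scipy, OpenCV 4.12 (cv2) and the standard library are available. Lean on these libraries where they do the work, as an engineer would, in place of code of your own. Each camera call takes 0.05 s, during which the arm holds its last target.

TASK

Reload the white dispenser: press the release key on its top so the tray pops out, and lay the loose twin-barrel cartridge in the tray's cradle, lying flat with its nozzle pointing into the machine. Then push the tray gently home by its front until it clicks and stays shut by itself, and let go. Never lean hard on the key, the cartridge or the tray (about 20 N is too much), and leave the other things on the counter where they are.

Things in the scene. Friction and masses are not known exactly. Their poses are not given: they have to be found in the camera images.
- dispenser: White box-shaped dispenser fixed on the counter, 185 deep x 150 wide x 90 mm high. Origin: middle of the foot of its front face, on the counter; +x points into the machine (away from the opening), z up. The tray comes out of the front towards -x. At +y of the roof is the release key.
- tray: Sprung tray of the dispenser; origin: centre of its front plate's outer face, axes as the dispenser's. Plate 126 wide, 48 high (26 to 74 mm above the counter), 8 thick. Origin's x in the dispenser's frame: about -0.033 latched shut, -0.107 popped out. Behind the plate is a floor 112 wide, 32 mm above the counter, with 6 mm side walls. Damaged above about 22 N.
- push_point (a point): The tray's origin, where to push. A 3 N spring drives the tray out in 1 s. To shut it, push 0 to 20 mm deeper than its latched place (differs by machine, can't be seen): resistance rises to 5 to 8 N in all as the key is drawn down, eases, and some 5 mm on the key springs up: the click. A hard stop follows 2 mm deeper. Let go, it eases back to its latched place; not clicked, it comes out.
- cradle (a point): Middle of the cradle's pad in the tray: 52 mm behind the plate's outer face, 40 mm above the counter; axes as the tray's. Pad 62 long (x) x 40 wide; the cartridge lies on it along x, between four corner posts (inner faces 51 mm apart across y, tops 6 mm above the pad). Between front and rear posts 38 mm stay free for fingers on both y sides. Reachable only with the tray out.
- cradle_nozzle (a point): Where the nozzle's tip belongs with the cartridge in the cradle: 45 mm behind the cradle's middle (+x), 11 mm above its pad. Low end stops (inner faces 72 mm apart along x, tops 6 mm above the pad) bound the barrels; the rear one has a gap for the nozzle.
- release: Sprung release key, a grey rounded block 36 x 28 mm (x, y) on the dispenser's roof. Origin: centre of its top face, 104 mm above the counter, 14 mm above the roof. It goes straight down, 11 mm at most: 1.6 N at first, 4.5 N at 8 mm, 1 to 3 N more until the latch lets go. About 5 mm down it frees the tray: hold it a few tenths of a second. Damaged above about 20 N.
- cartridge: Loose white twin-barrel cartridge, lying flat: two parallel barrels of 22 mm diameter side by side, 62 long x 44 wide x 22 mm high, about 80 g, with a nozzle 12 mm in diameter and 14 mm long at its +x end. Origin: under the middle of the barrels, on the underside; x along the barrels towards the nozzle, z up. Grasp it across the 44 mm.
- nozzle_tip (a point): Tip of the cartridge's nozzle, 45 mm from its origin along x, 11 mm above its underside.
- bite_tray: Mint plastic horseshoe impression tray, about 90 x 66 x 12 mm, on the counter; leave alone. Origin under its middle.
- steel_tray: Steel instrument tray 110 x 170 x 18 mm with a looped handle; leave alone. Origin under its middle.
- grey_cartridge: Grey single-barrel cartridge standing upright, 32 mm diameter, 78 mm high; leave alone. Origin under its middle.
- jar: Glass jar with steel lid, 68 mm diameter, 85 mm high; leave alone. Origin under its middle.
Things that resemble listed ones, but are neither listed nor needed, are in the scene too. Leave any green or red look-alike of the cartridge alone.

How it is judged:
By the outcome, as a careful person would: the job done as asked, in the order asked, and still so for the second after the job is handed in, with the robot touching nothing.
It also fails if it takes over 67 s, if anything falls off the work surface, if the arm or the gripper's body presses on something with over 40 N, if the wrist force passes 120 N, or if a joint passes its speed limit or range.

## Working session

There is one attempt and no reset: what is moved stays moved. The work goes in short steps, Python scripts to look and compute and a shell command to move; the robot and the scene stay as the last step left them, time stands still between calls to the robot, and variables do not carry over. Pictures are saved under pics/ and viewed, and the job is handed in when it is done.

```bash
mkdir -p pics; python3 - <<'E'
from station import *
import cv2,json
print(get_state(), tcp_to_grasp)
for n in("side","top"):
    f=grab_frame(n); cv2.imwrite(f"pics/{n}0.png",f["pixels"][:,:,::-1])
    print(n,f["vfov"],f["cx"],f["cy"],f["k1"],f["extrinsics"].tolist() if hasattr(f["extrinsics"],"tolist") else f["extrinsics"])
E
```

```text
{'t': 0.0, 'q': array([ 1.60813360e+00,  3.59369143e-01,  1.10915786e-02, -3.49099243e-04,
       -1.22404344e+00, -2.88095855e-01]), 'qd': array([ 3.59871689e-04,  4.45822843e-05, -8.03472039e-05, -1.04710193e-03,
        3.60387680e-04, -7.35805578e-04]), 'joint_efforts': array([-8.07803626e-04, -5.82713842e+01,  2.93068850e+01,  6.99778005e+00,
        7.14774389e-03, -1.51418249e-04]), 'eef_pos': array([0.16740038, 0.65344431, 0.22564856]), 'ee_rot': array([ 0.07611256,  1.56923672, -1.74556124]), 'force': array([ 0.27600123,  0.56171863, -0.17500777]), 'moment': array([ 0.00169233, -0.00599787,  0.01680296]), 'width': 0.08724205960868499} 0.0188
side 43.680827036230156 329.29068960738647 244.6556828323095 -0.11364196923637089 [[-0.9878331578908847, -0.1539978282275165, 0.021686887110210967, 0.5026287092929633], [0.11537535166495627, -0.6321882172927625, 0.7661766024516714, -0.13211540459804777], [-0.104279338315461, 0.7593567849288024, 0.6422640366571076, -1.2669950379355612], [0.0, 0.0, 0.0, 1.0]]
top 52.163873771124905 321.6349358426377 235.4309111512027 -0.08723253900992535 [[0.013815228580364537, -0.999899926402306, -0.0030457576947974505, -0.0005975560075863821], [0.9958840989413418, 0.01348673451153642, 0.08962683453077647, -0.5506864205310796], [-0.08957678792557884, -0.004271436863454261, 0.9959707595567541, -1.2810843913247907], [0.0, 0.0, 0.0, 1.0]]
```

View pics/side0.png

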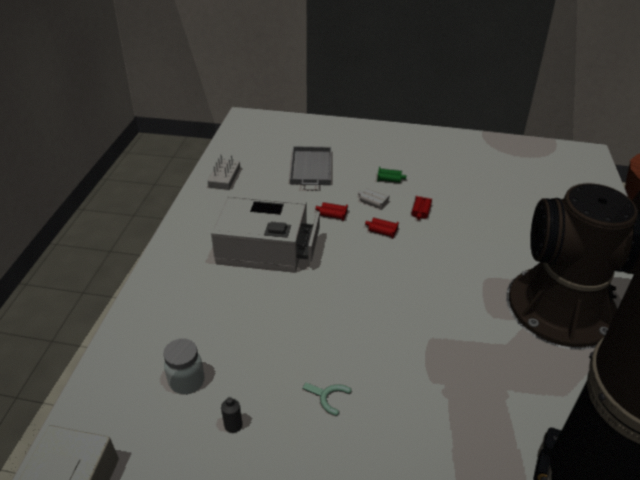

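View pics/top0.png

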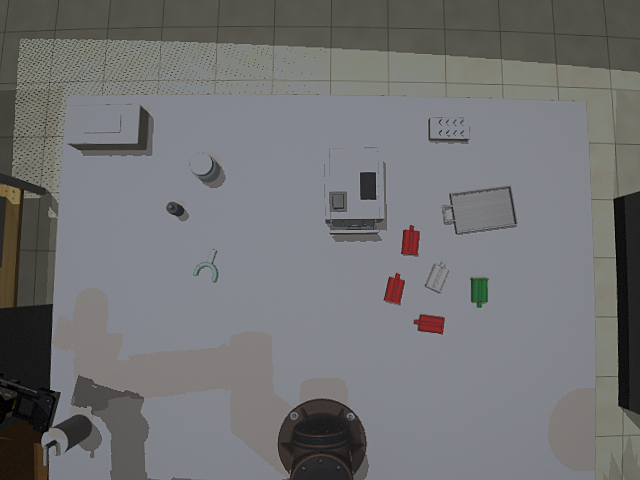

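The top view shows the dispenser at about (354,190) with its front facing the robot and the key at (338,201). The white cartridge is at (437,277), with red ones at (411,240), (395,289) and (431,324) and a green one at (479,290). Next I'll write the helpers and zoom in.

```bash
cat > h.py <<'E'
import numpy as np,cv2
from station import *
def cam(f):
    fl=240/np.tan(np.radians(f["vfov"])/2)
    return fl,np.array(f["extrinsics"])
def ray(f,u,v):
    fl,E=cam(f); d=np.array([(u-f["cx"])/fl,(v-f["cy"])/fl]); s=d.copy()
    for _ in range(20): s=d/(1+f["k1"]*(s@s))
    dc=np.array([s[0],-s[1],-1.]); R=E[:3,:3]
    return -R.T@E[:3,3], R.T@dc
def onz(f,u,v,z):
    o,d=ray(f,u,v); return o+d*(z-o[2])/d[2]
def tri(f1,p1,f2,p2):
    o1,d1=ray(f1,*p1);o2,d2=ray(f2,*p2)
    A=np.stack([d1,-d2],1); t=np.linalg.lstsq(A,o2-o1,rcond=None)[0]
    a=o1+d1*t[0];b=o2+d2*t[1]; return (a+b)/2,np.linalg.norm(a-b)
def proj(f,P):
    fl,E=cam(f); c=E[:3,:3]@P+E[:3,3]; s=np.array([c[0],-c[1]])/-c[2]
    s=s*(1+f["k1"]*(s@s)); return s*fl+[f["cx"],f["cy"]]
def crop(f,x0,y0,w,h,k,name):
    im=cv2.resize(f["pixels"][y0:y0+h,x0:x0+w,::-1],None,fx=k,fy=k,interpolation=cv2.INTER_CUBIC); cv2.imwrite(name,im)
E
python3 - <<'E'
from h import *
f=grab_frame("top"); crop(f,315,140,100,100,6,"pics/t1.png"); crop(f,380,220,120,120,5,"pics/t2.png")
g=grab_frame("side"); crop(g,205,165,240,110,3.3,"pics/s1.png")
np.save("f.npy",f,allow_pickle=True);np.save("g.npy",g,allow_pickle=True)
E
```

```text
(no output)
```

View pics/t1.png

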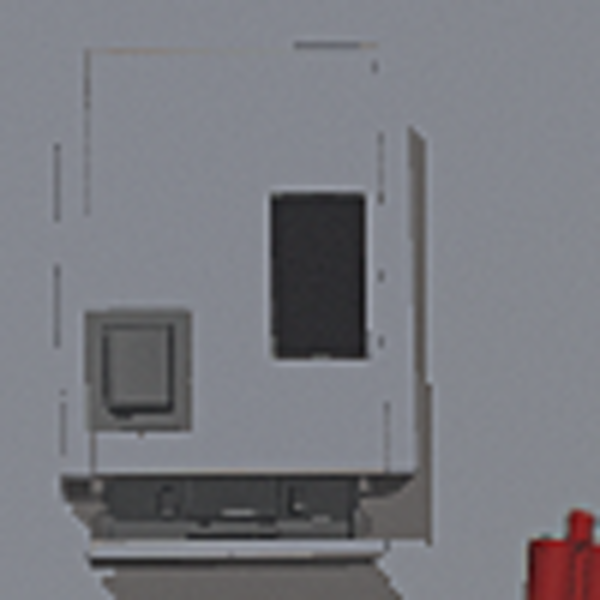

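View pics/t2.png

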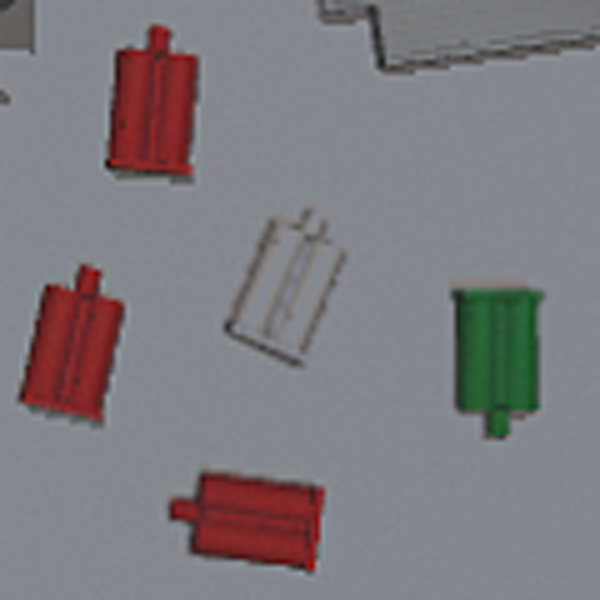

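View pics/s1.png

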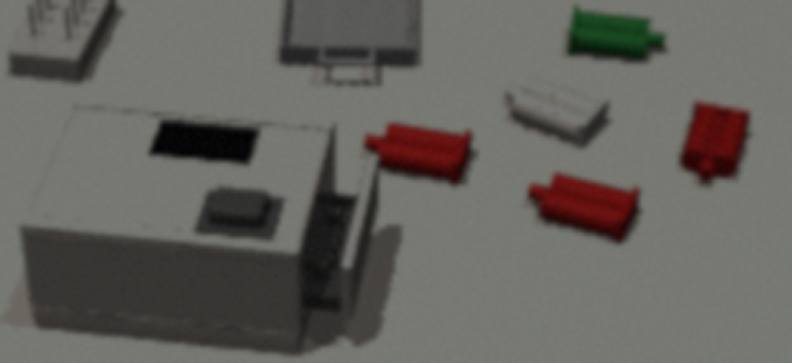

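```bash
python3 - <<'E'
from h import *
f=np.load("f.npy",allow_pickle=True).item();g=np.load("g.npy",allow_pickle=True).item()
print("cams",ray(f,0,0)[0],ray(g,0,0)[0])
c=lambda X,Y,x0,y0,k:(x0+(X+.5)/k-.5,y0+(Y+.5)/k-.5)
T=lambda X,Y,z:np.round(onz(f,*c(X,Y,315,140,6),z),4)
S=lambda X,Y,z:np.round(onz(g,*c(X,Y,205,165,3.3),z),4)
print("roof FL,FR",T(62,474,.09),T(413,472,.09),"back",T(57,145,.09),T(85,48,.09),T(378,45,.09))
print("key corners top",T(105,324,.104),T(172,322,.104),T(172,406,.104),T(107,412,.104))
print("plate top edge",T(88,548,.074),T(388,545,.074),T(88,560,.074),T(385,557,.074))
print("side: roof FL,BL,FR,BR",S(302,250,.09),S(22,228,.09),S(333,126,.09),S(75,107,.09))
print("key side top face corners",S(207,212,.104),S(222,188,.104),S(270,196,.104),S(262,222,.104))
print("plate side top",S(345,268,.074),S(378,158,.074))
# cartridge mask
C=lambda X,Y,z:np.round(onz(f,*c(X,Y,380,220,5),z),4)
for p in [(272,216),(347,252),(303,364),(228,327)]: print("cart corner",C(*p,.011),C(*p,.02))
print("nozzle tip",C(312,208,.011))
D=lambda X,Y,z:np.round(onz(g,*c(X,Y,205,165,3.3),z),4)
for p in [(505,98),(523,78),(608,104),(580,142),(520,122)]: print("side",p,D(*p,.011),D(*p,.02))
for n,p in dict(r1t=(160,27),r1a=(118,50),r1b=(197,55),r1c=(191,180),r1d=(107,168),r2a=(47,287),r2b=(123,300),r2c=(103,423),gA=(455,290),gB=(457,408),r3=(205,473),r3b=(323,488)).items(): print(n,C(*p,.02)[:2])
E
```

```text
cams [0.43367268 0.00135739 1.32527705] [0.37963476 0.95598321 0.90406863]
roof FL,FR [ 0.5878 -0.0011  0.09  ] [ 0.5907 -0.1497  0.09  ] back [0.7297 0.0029 0.09  ] [ 0.7724 -0.0085  0.09  ] [ 0.7756 -0.1346  0.09  ]
key corners top [ 0.6498 -0.0183  0.104 ] [ 0.6511 -0.0464  0.104 ] [ 0.6154 -0.0468  0.104 ] [ 0.6125 -0.0196  0.104 ]
plate top edge [ 0.5581 -0.0126  0.074 ] [ 0.5611 -0.141   0.074 ] [ 0.5529 -0.0127  0.074 ] [ 0.556  -0.1397  0.074 ]
side: roof FL,BL,FR,BR [ 0.5835 -0.0077  0.09  ] [0.7682 0.003  0.09  ] [ 0.5888 -0.1451  0.09  ] [ 0.7726 -0.1346  0.09  ]
key side top face corners [ 0.6482 -0.0181  0.104 ] [ 0.6444 -0.0446  0.104 ] [ 0.6115 -0.0419  0.104 ] [ 0.6109 -0.0143  0.104 ]
plate side top [ 0.5563 -0.0137  0.074 ] [ 0.5551 -0.1351  0.074 ]
cart corner [ 0.4821 -0.2962  0.011 ] [ 0.4817 -0.2941  0.02  ]
cart corner [ 0.4632 -0.3368  0.011 ] [ 0.463  -0.3345  0.02  ]
cart corner [ 0.403  -0.3127  0.011 ] [ 0.4032 -0.3105  0.02  ]
cart corner [ 0.4223 -0.2722  0.011 ] [ 0.4224 -0.2703  0.02  ]
nozzle tip [ 0.4866 -0.3179  0.011 ]
side (505, 98) [ 0.4835 -0.3134  0.011 ] [ 0.4825 -0.3006  0.02  ]
side (523, 78) [ 0.4727 -0.3435  0.011 ] [ 0.4717 -0.3304  0.02  ]
side (608, 104) [ 0.403  -0.3204  0.011 ] [ 0.4028 -0.3075  0.02  ]
side (580, 142) [ 0.4203 -0.2662  0.011 ] [ 0.4199 -0.2539  0.02  ]
side (520, 122) [ 0.4683 -0.2836  0.011 ] [ 0.4674 -0.2711  0.02  ]
r1t [ 0.5825 -0.2342]
r1a [ 0.5697 -0.2115]
r1b [ 0.5676 -0.2541]
r1c [ 0.5005 -0.2506]
r1d [ 0.5063 -0.2055]
r2a [ 0.4426 -0.1736]
r2b [ 0.4361 -0.2142]
r2c [ 0.371  -0.2037]
gA [ 0.4433 -0.3928]
gB [ 0.3805 -0.3934]
r3 [ 0.3452 -0.258 ]
r3b [ 0.3377 -0.3211]
```

```bash
cat >> h.py <<'E'
from scipy.spatial.transform import Rotation as Ro
def plan(P,jaw,cur=None,flip=False):
    """shift+rotvec from current pose to TCP P, pointing down, jaw axis (tool z) at angle jaw (world yaw)"""
    s=get_state(); R=Ro.from_euler("xyz",s["ee_rot"]); 
    p=s["eef_pos"] if cur is None else np.array(cur)
    x=np.array([0,0,-1.]); 
    z=np.array([np.cos(jaw),np.sin(jaw),0])*(-1 if flip else 1); y=np.cross(z,x)
    Rt=Ro.from_matrix(np.stack([x,y,z],1))
    print("shift",np.round(R.inv().apply(np.array(P)-p),4),"rot",np.round((R.inv()*Rt).as_rotvec(),3),"t",s["t"],"F",np.round(s["force"],1),"q",np.round(s["q"],2))
def st():
    s=get_state();R=Ro.from_euler("xyz",s["ee_rot"]).as_matrix()
    print("t",s["t"],"p",np.round(s["eef_pos"],4),"x",np.round(R[:,0],3),"jaw",np.round(R[:,2],3),np.arctan2(R[1,2],R[0,2]),"q",np.round(s["q"],3),"F",np.round(s["force"],2),"w",s["width"])
E
python3 - <<'E'
from h import *
st()
plan([.631,-.031,.125],1.6);plan([.631,-.031,.125],1.6,flip=True); plan([.631,-.031,.125],0.03);plan([.631,-.031,.125],0.03,flip=True)
plan([.631,-.031,.14],0.03)
E
```

```text
t 0.2 p [0.1675 0.6536 0.226 ] x [-0.    -0.001 -1.   ] jaw [-0.248 -0.969  0.001] -1.8216571578106406 q [ 1.608  0.359  0.011 -0.    -1.224 -0.288] F [-0.67 -0.39  1.05] w 0.08756156305839762
shift [0.1016 0.6189 0.548 ] rot [ 2.862e+00  0.000e+00 -1.000e-03] t 0.2 F [-0.7 -0.4  1. ] q [ 1.61  0.36  0.01 -0.   -1.22 -0.29]
shift [0.1016 0.6189 0.548 ] rot [-0.28   0.001  0.   ] t 0.2 F [-0.7 -0.4  1. ] q [ 1.61  0.36  0.01 -0.   -1.22 -0.29]
shift [0.1016 0.6189 0.548 ] rot [-1.852e+00  1.000e-03  1.000e-03] t 0.2 F [-0.7 -0.4  1. ] q [ 1.61  0.36  0.01 -0.   -1.22 -0.29]
shift [0.1016 0.6189 0.548 ] rot [ 1.29e+00  1.00e-03 -1.00e-03] t 0.2 F [-0.7 -0.4  1. ] q [ 1.61  0.36  0.01 -0.   -1.22 -0.29]
shift [0.0866 0.6189 0.548 ] rot [-1.852e+00  1.000e-03  1.000e-03] t 0.2 F [-0.7 -0.4  1. ] q [ 1.61  0.36  0.01 -0.   -1.22 -0.29]
```

```bash
python3 -m crank '[[0,0.31,0.274,-0.14,0,0,0],[0,0.31,0.274,-0.14,0,0,0],[0.02,0.31,0.274,-0.14,0,0,0],[0.03,0.4,0.35,-0.2,0,0,0],[0.05,0.45,0.4,-0.28,0,0,0],[0.06,0.5,0.45,-0.28,0,0,0],[0.07,0.619,0.548,-0.28,0,0,0],[0.08,0.619,0.548,-0.28,0,0,0],[0.08,0.619,0.548,-0.28,0,0,0],[0.08,0.619,0.548,-0.28,0,0,0]]' 10; python3 - <<'E'
from h import *
st();plan([.631,-.031,.125],-1.54)
E
```

```text
t: 1.45
eef_pos: [0.517, 0.137, 0.1727]
ee_rot: [2.1, 1.57, 0.559]
force: [0.5, 1.5, 0.0]
width: 0.0006
t 1.45 p [0.517  0.137  0.1727] x [ 0.001  0.    -1.   ] jaw [ 0.03 -1.   -0.  ] -1.5412610690259596 q [ 0.626  0.172 -0.374  0.    -1.024  0.974] F [0.5  1.55 0.01] w 0.000577603734820373
shift [0.0477 0.109  0.1713] rot [-0.001 -0.    -0.001] t 1.45 F [0.5 1.5 0. ] q [ 0.63  0.17 -0.37  0.   -1.02  0.97]
```

```bash
python3 -m crank '[[0.02,0.054,0.085,0,0,0,0],[0.03,0.109,0.14,0,0,0,0],[0.045,0.109,0.171,0,0,0,0],[0.05,0.109,0.171,0,0,0,0],[0.05,0.109,0.171,0,0,0,0],[0.05,0.109,0.171,0,0,0,0]]'; python3 - <<'E'
from h import *
st();plan([.631,-.031,.104],-1.54)
f=grab_frame("top");crop(f,290,140,120,110,6,"pics/t3.png")
g=grab_frame("side"); crop(g,205,165,150,110,5,"pics/s3.png")
E
```

```text
t: 2.2
eef_pos: [0.6299, -0.0283, 0.1231]
ee_rot: [2.068, 1.57, 0.527]
force: [0.5, 0.1, 0.5]
width: 0.0002
t 2.2 p [ 0.6299 -0.0283  0.1231] x [ 0.  0. -1.] jaw [ 0.03 -1.   -0.  ] -1.541153926654111 q [ 0.264  0.367 -0.226 -0.    -0.977  1.336] F [0.54 0.09 0.47] w 0.00018251118842635433
shift [0.0191 0.0011 0.0028] rot [-0.001 -0.    -0.   ] t 2.2 F [0.5 0.1 0.5] q [ 0.26  0.37 -0.23 -0.   -0.98  1.34]
```

View pics/s3.png

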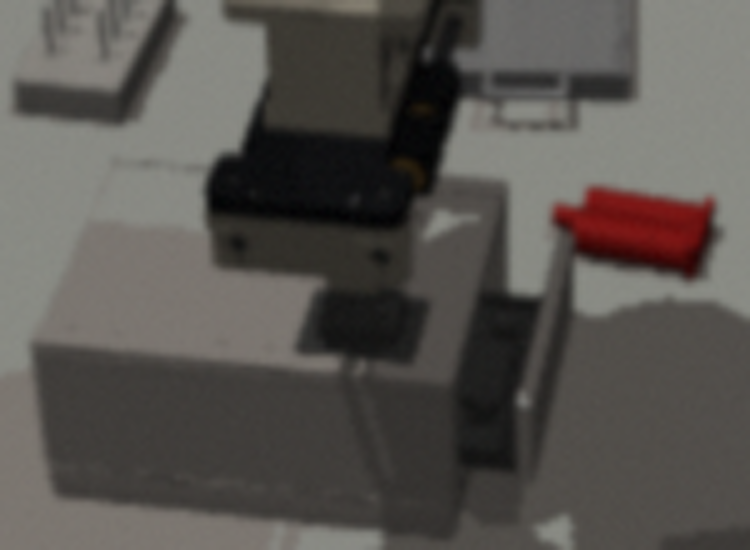

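The side view shows the gripper directly over the key at about (365,315) in the crop, with the tray still shut. Pressing slowly.

```bash
python3 -m crank '[[0.01,0.001,0.003,0,0,0,0],[0.016,0.001,0.003,0,0,0,0],[0.019,0.001,0.003,0,0,0,0],[0.021,0.001,0.003,0,0,0,0],[0.023,0.001,0.003,0,0,0,0],[0.024,0.001,0.003,0,0,0,0],[0.025,0.001,0.003,0,0,0,0],[0.025,0.001,0.003,0,0,0,0],[0.025,0.001,0.003,0,0,0,0]]'; python3 - <<'E'
from h import *
st()
f=grab_frame("top");crop(f,290,140,120,110,6,"pics/t4.png")
g=grab_frame("side"); crop(g,205,165,150,110,5,"pics/s4.png")
E
```

```text
t: 3.42
eef_pos: [0.6311, -0.032, 0.0978]
ee_rot: [1.83, 1.571, 0.289]
force: [-2.4, 0.8, 2.7]
width: 0.0006
t 3.425 p [ 0.6311 -0.032   0.0978] x [ 0.  0. -1.] jaw [ 0.029 -1.    -0.   ] -1.5415836859351997 q [ 0.258  0.395 -0.249 -0.    -0.927  1.342] F [-2.44  0.82  2.74] w 0.0005508783047509388
```

View pics/s4.png

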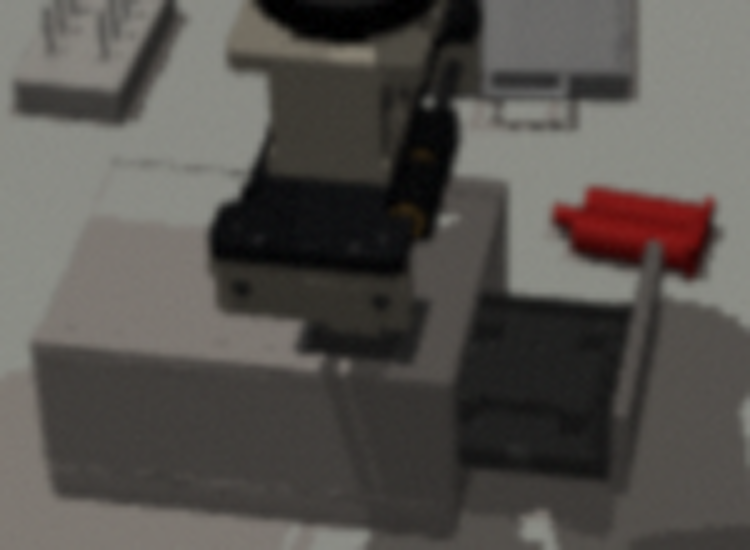

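The tray has released: its plate is now at (640,370) in the crop, where it was at (540,370). Lifting off and going to the cartridge.

```bash
python3 - <<'E'
from h import *
plan([.4427,-.303,.10],-1.955)
E
```

```text
shift [-0.0022 -0.1963  0.2654] rot [ 0.413 -0.    -0.   ] t 3.525 F [-2.   0.8  3.6] q [ 0.26  0.39 -0.25 -0.   -0.93  1.34]
```

```bash
python3 -m crank '[[-0.03,0,0,0,0,0,0],[-0.05,-0.02,0.03,0,0,0,0.3],[-0.05,-0.055,0.08,0.15,0,0,0.8],[-0.05,-0.1,0.13,0.3,0,0,0.8],[-0.05,-0.14,0.18,0.413,0,0,0.8],[-0.04,-0.17,0.23,0.413,0,0,0.8],[-0.03,-0.196,0.265,0.413,0,0,0.8],[-0.02,-0.196,0.265,0.413,0,0,0.8],[-0.02,-0.196,0.265,0.413,0,0,0.8]]'; python3 - <<'E'
from h import *
st();plan([.4427,-.303,.004],-1.955)
f=grab_frame("top");crop(f,300,140,200,150,4,"pics/t5.png")
g=grab_frame("side"); crop(g,205,165,240,110,3.3,"pics/s5.png")
np.save("f5.npy",f,allow_pickle=True);np.save("g5.npy",g,allow_pickle=True)
E
```

```text
t: 4.65
eef_pos: [0.4426, -0.3027, 0.117]
ee_rot: [-1.435, 1.57, 2.892]
force: [0.1, 0.4, 0.2]
width: 0.0692
t 4.65 p [ 0.4426 -0.3027  0.117 ] x [-0.001  0.    -1.   ] jaw [-0.375 -0.927  0.   ] -1.955582355175277 q [-0.234  0.233 -0.441 -0.    -0.898  1.42 ] F [0.15 0.43 0.17] w 0.06918820939940726
shift [0.113  0.0003 0.0002] rot [-0.001  0.     0.001] t 4.65 F [0.1 0.4 0.2] q [-0.23  0.23 -0.44 -0.   -0.9   1.42]
```

View pics/s5.png

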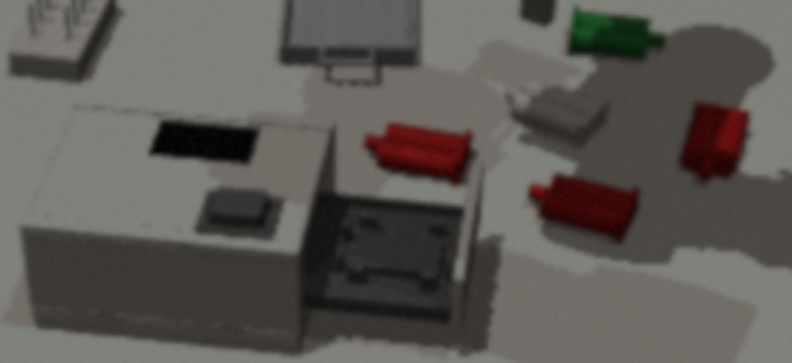

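View pics/t5.png

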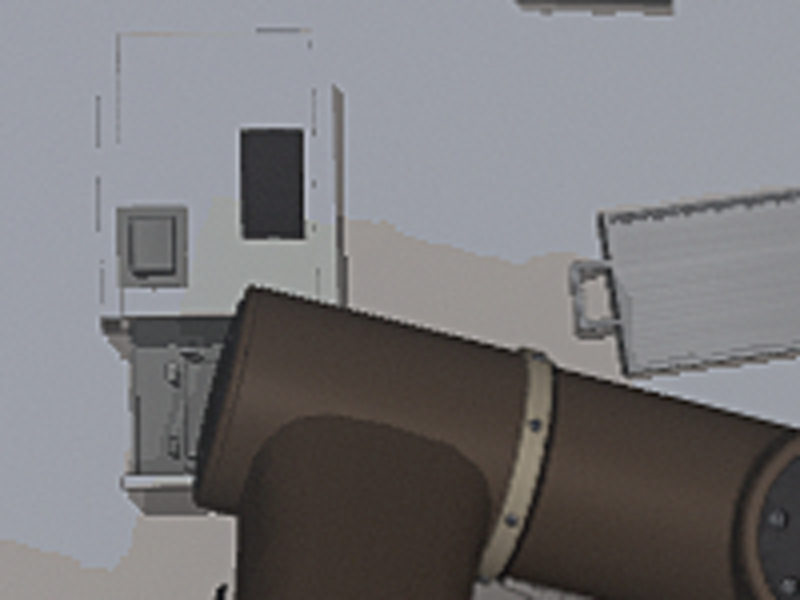

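The side view shows the tray fully out, with its plate at about (465,230) and the cradle posts visible. The key is up again at (238,208), and the cartridge is undisturbed at (562,112). Descending to grasp.

```bash
python3 -m crank '[[0.05,0,0,0,0,0,0.8],[0.09,0,0,0,0,0,0.8],[0.105,0,0,0,0,0,0.8],[0.112,0,0,0,0,0,0.8],[0.112,0,0,0,0,0,0.8]]' 10; python3 -m crank '[[0,0,0,0,0,0,0.3],[0,0,0,0,0,0,0.3],[0,0,0,0,0,0,0.3],[0,0,0,0,0,0,0.3],[0,0,0,0,0,0,0.3]]' 10;  python3 - <<'E'
from h import *
st()
g=grab_frame("side"); crop(g,305,145,160,110,5,"pics/s6.png")
E
```

```text
t: 5.38
eef_pos: [0.4438, -0.3026, 0.0064]
ee_rot: [1.527, 1.57, -0.427]
force: [-0.1, -0.2, 0.0]
width: 0.07
t: 6.0
eef_pos: [0.4432, -0.3028, 0.0062]
ee_rot: [1.424, 1.57, -0.53]
force: [-0.7, 0.6, 6.7]
width: 0.0436
t 6.0 p [ 0.4432 -0.3028  0.0062] x [ 0.001 -0.    -1.   ] jaw [-0.374 -0.927  0.   ] -1.9543832821773706 q [-0.234  0.383 -0.55   0.    -0.637  1.421] F [-0.69  0.59  6.68] w 0.04358929608842881
```

View pics/s6.png

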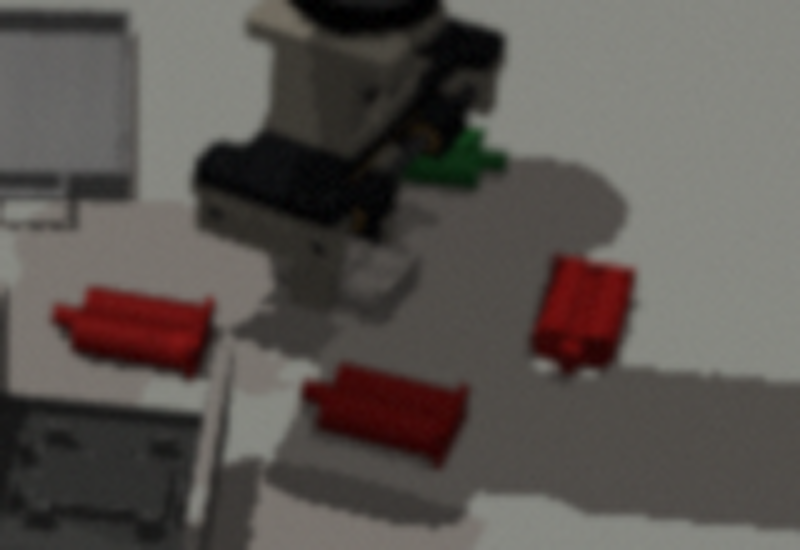

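The grasp holds: the width is 43.6 mm and the cartridge is between the fingers at (375,270) in the crop. Lifting it, then measuring the cradle.

```bash
python3 -m crank '[[-0.02,0,0,0,0,0,0.3],[-0.06,0,0,0,0,0,0.3],[-0.11,0,0,0,0,0,0.3],[-0.11,0,0,0,0,0,0.3],[-0.11,0,0,0,0,0,0.3]]'; python3 - <<'E'
from h import *
st()
g=grab_frame("side"); crop(g,305,100,160,110,5,"pics/s7.png")
f=grab_frame("top");crop(f,300,180,200,150,4,"pics/t7.png")
g=np.load("g5.npy",allow_pickle=True).item();crop(g,290,205,70,65,11,"pics/s8.png")
E
```

```text
t: 6.68
eef_pos: [0.4425, -0.3023, 0.1153]
ee_rot: [-2.546, 1.57, 1.782]
force: [-0.6, 0.0, -1.4]
width: 0.0436
t 6.675 p [ 0.4425 -0.3023  0.1153] x [-0.     0.001 -1.   ] jaw [-0.375 -0.927 -0.   ] -1.9549887133053283 q [-2.340e-01  2.340e-01 -4.440e-01 -1.000e-03 -8.940e-01  1.421e+00] F [-0.64  0.05 -1.37] w 0.04358951487913297
```

View pics/s7.png

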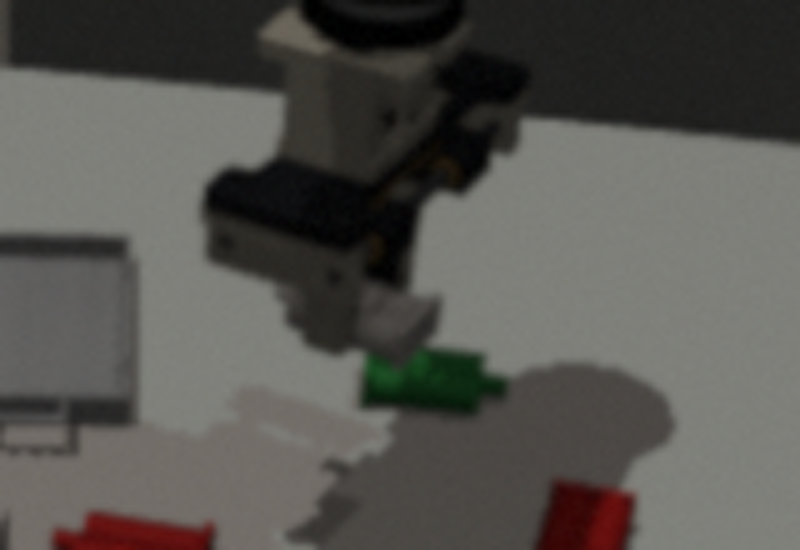

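View pics/t7.png

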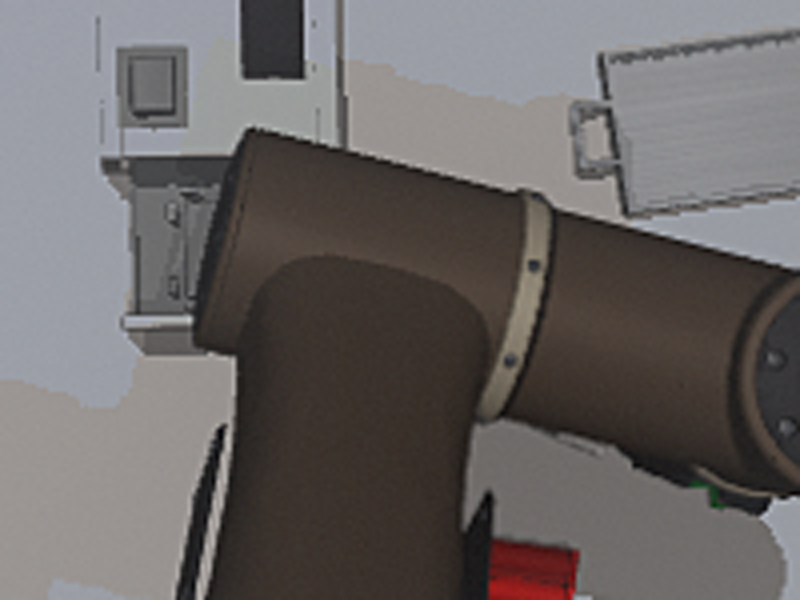

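View pics/s8.png

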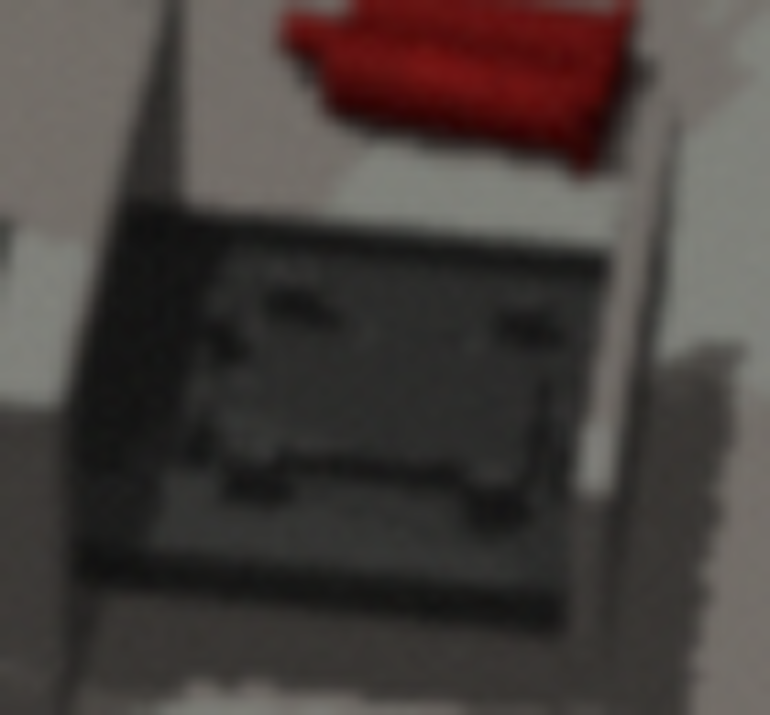

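```bash
python3 - <<'E'
from h import *
f=np.load("f5.npy",allow_pickle=True).item();g=np.load("g5.npy",allow_pickle=True).item()
c=lambda X,Y,x0,y0,k:(x0+(X+.5)/k-.5,y0+(Y+.5)/k-.5)
T=lambda X,Y,z:np.round(onz(f,*c(X,Y,300,140,4),z),4)
S=lambda X,Y,z:np.round(onz(g,*c(X,Y,290,205,11),z),4)
print("plate outer/inner left corner top",T(122,488,.074),T(122,476,.074))
print("posts top", T(172,373,.045),T(172,446,.045), "left wall",T(132,330,.037),T(132,475,.037))
ps=[S(290,303,.045),S(528,325,.045),S(255,485,.045),S(495,508,.045)]
print("posts side",ps,np.mean(ps,0))
print("plate side top", S(598,495,.074),S(672,115,.074),S(620,490,.074))
s=get_state()
# cartridge in hand nozzle
E
python3 - <<'E'
from h import *
f=np.load("f5.npy",allow_pickle=True).item();crop(f,320,205,60,70,10,"pics/t9.png")
E
```

```text
plate outer/inner left corner top [ 0.4794 -0.0159  0.074 ] [ 0.4871 -0.0158  0.074 ]
posts top [ 0.5563 -0.0481  0.045 ] [ 0.5084 -0.0486  0.045 ] left wall [ 0.5853 -0.0217  0.037 ] [ 0.4894 -0.0228  0.037 ]
posts side [array([ 0.5562, -0.0984,  0.045 ]), array([ 0.5063, -0.1002,  0.045 ]), array([ 0.5531, -0.0396,  0.045 ]), array([ 0.5045, -0.0412,  0.045 ])] [ 0.530025 -0.06985   0.045   ]
plate side top [ 0.4811 -0.0149  0.074 ] [ 0.4825 -0.139   0.074 ] [ 0.4771 -0.0172  0.074 ]
```

View pics/t9.png

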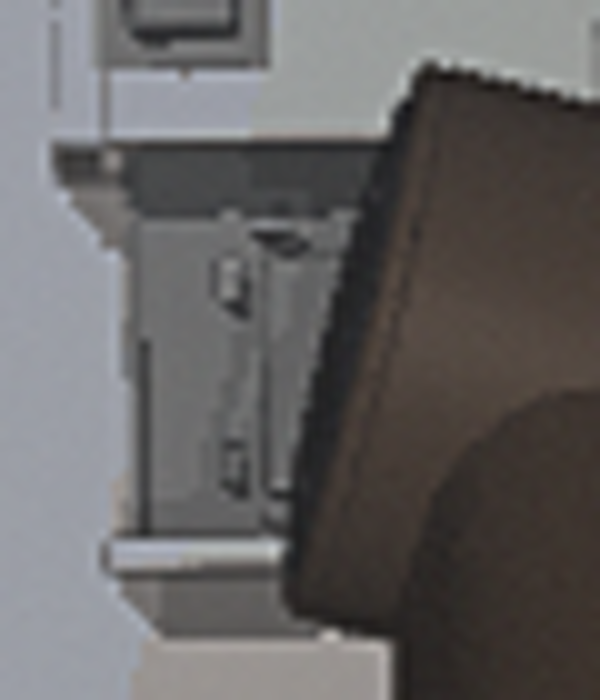

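The arm hides half the cradle in the top view, so I'll swing aside for one clean look.

```bash
python3 - <<'E'
from h import *
plan([.40,-.47,.2],-1.955)
E
python3 -m crank '[[-0.03,0.025,0.06,0,0,0,0.3],[-0.06,0.05,0.12,0,0,0,0.3],[-0.085,0.08,0.165,0,0,0,0.3],[-0.085,0.1,0.165,0,0,0,0.3],[-0.085,0.1,0.165,0,0,0,0.3],[-0.085,0.1,0.165,0,0,0,0.3]]'
python3 - <<'E'
from h import *
st()
g=grab_frame("side"); crop(g,290,205,70,65,11,"pics/s10.png");cv2.imwrite("pics/s10f.png",g["pixels"][:,:,::-1])
f=grab_frame("top");crop(f,318,200,80,60,10,"pics/t10.png");cv2.imwrite("pics/t10f.png",f["pixels"][:,:,::-1])
np.save("f10.npy",f,allow_pickle=True);np.save("g10.npy",g,allow_pickle=True)
E
```

```text
shift [-0.0857  0.0238  0.1713] rot [ 0.    -0.     0.002] t 6.775 F [-0.4 -0.3 -1.9] q [-0.23  0.24 -0.44 -0.   -0.89  1.42]
t: 7.52
eef_pos: [0.4731, -0.4922, 0.1986]
ee_rot: [-1.846, 1.567, 2.482]
force: [-0.7, 0.1, -1.4]
width: 0.0436
t 7.525 p [ 0.4731 -0.4922  0.1986] x [-0.003  0.002 -1.   ] jaw [-0.375 -0.927 -0.001] -1.9547875247183293 q [-5.210e-01  3.900e-01 -5.000e-03 -1.000e-03 -1.179e+00  1.708e+00] F [-0.73  0.08 -1.4 ] w 0.04361450146385427
```

View pics/t10.png

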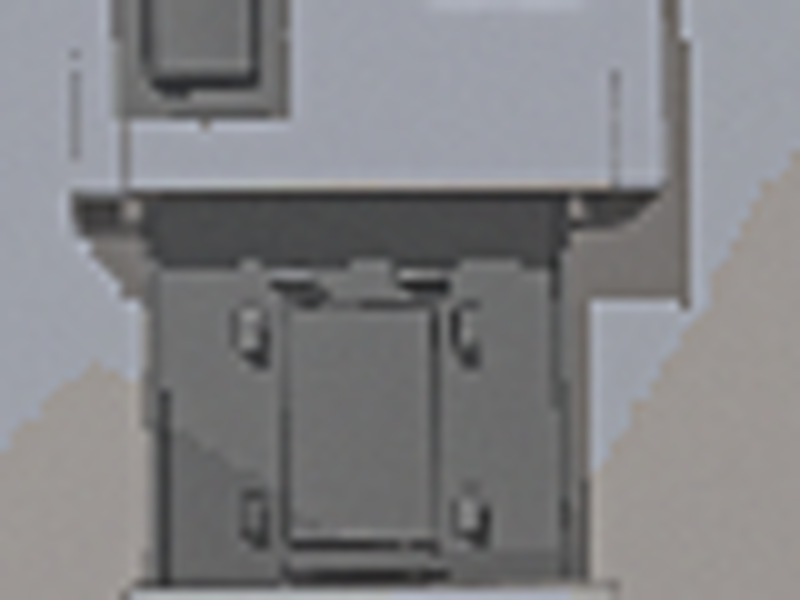

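View pics/s10f.png

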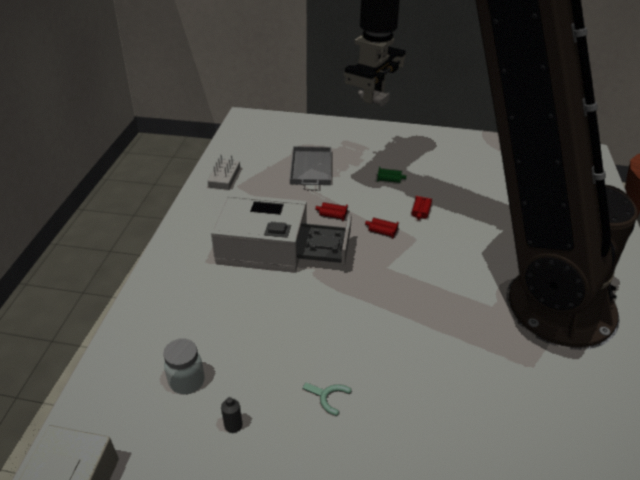

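View pics/t10f.png

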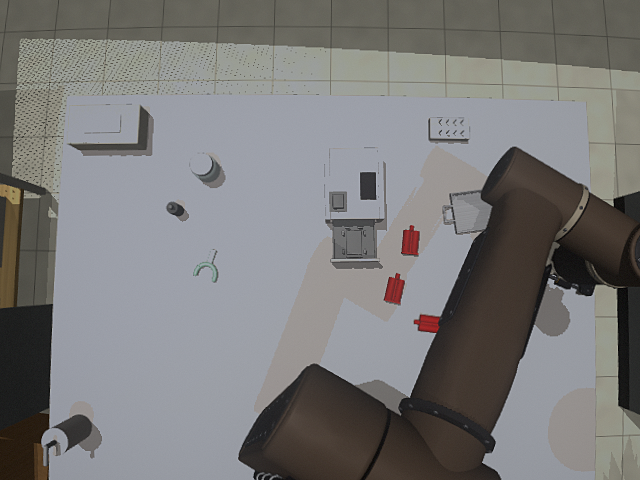

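```bash
python3 - <<'E'
from h import *
f=np.load("f10.npy",allow_pickle=True).item();g=np.load("g10.npy",allow_pickle=True).item()
c=lambda X,Y,x0,y0,k:(x0+(X+.5)/k-.5,y0+(Y+.5)/k-.5)
T=lambda X,Y,z:np.round(onz(f,*c(X,Y,318,200,10),z),4)
print("pad",[T(*p,.04)[:2] for p in [(286,302),(434,302),(438,543),(287,545)]],T(362,422,.04))
print("posts(top centres)",[T(*p,.046)[:2] for p in [(248,328),(462,328),(470,515),(254,515)]])
print("roof front",T(75,192,.09),T(660,188,.09),"walls",T(150,400,.038),T(565,400,.038))
print("plate corners outer",T(125,598,.074),T(615,590,.074))
crop(g,325,10,100,110,5,"pics/s11.png")
E
```

```text
pad [array([ 0.5652, -0.0575]), array([ 0.5657, -0.0965]), array([ 0.5022, -0.098 ]), array([ 0.5011, -0.0584])] [ 0.5337 -0.0778  0.04  ]
posts(top centres) [array([ 0.5576, -0.0473]), array([ 0.5583, -0.1035]), array([ 0.5093, -0.1059]), array([ 0.5085, -0.0494])]
roof front [ 0.5874 -0.0014  0.09  ] [ 0.5905 -0.15    0.09  ] walls [ 0.5389 -0.022   0.038 ] [ 0.5404 -0.1314  0.038 ]
plate corners outer [ 0.4852 -0.0156  0.074 ] [ 0.4889 -0.1407  0.074 ]
```

View pics/s11.png

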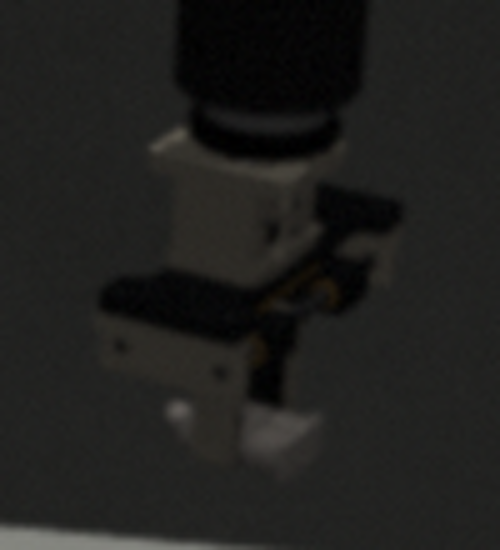

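```bash
python3 - <<'E'
from h import *
g=np.load("g10.npy",allow_pickle=True).item()
O=np.array([.4731,-.4922,.1986-.0062]);a=-.384;X=np.array([np.cos(a),np.sin(a),0]);Y=np.array([-X[1],X[0],0]);Z=np.array([0,0,1])
for n,(x,y,z) in dict(tip=(.045,0,.011),rearL_bot=(-.031,.022,.0),rearL_mid=(-.031,.022,.011),rearR_top=(-.031,-.022,.011),rearLtop=(-.031,.011,.022),rearRtop=(-.031,-.011,.022),frontRtop=(.031,-.011,.022)).items():
    u=proj(g,O+x*X+y*Y+z*Z); print(n,np.round(((u-[325,10]+.5)*5-.5),0))
E
```

```text
tip [168. 412.]
rearL_bot [276. 483.]
rearL_mid [277. 464.]
rearR_top [315. 433.]
rearLtop [288. 437.]
rearRtop [307. 421.]
frontRtop [203. 392.]
```

The projected tip and rear corners, (168,412) and (276,483), match the picture to within about 1 px, so the cartridge is held level and centred. The cradle centre is at (0.533, −0.0765) with a yaw of about 0.025.

```bash
python3 - <<'E'
from h import *
plan([.533,-.0765,.13],-1.546)
E
```

```text
shift [ 0.0701 -0.0999 -0.4077] rot [-0.408 -0.001  0.002] t 7.625 F [-1.5 -0.2 -0.8] q [-0.52  0.39 -0.01 -0.   -1.18  1.71]
```

```bash
python3 -m crank '[[0.01,-0.01,-0.05,-0.1,0,0,0.3],[0.02,-0.025,-0.11,-0.2,0,0,0.3],[0.03,-0.04,-0.17,-0.3,0,0,0.3],[0.04,-0.06,-0.23,-0.408,0,0,0.3],[0.05,-0.07,-0.29,-0.408,0,0,0.3],[0.06,-0.085,-0.35,-0.408,0,0,0.3],[0.065,-0.1,-0.395,-0.408,0,0,0.3],[0.07,-0.1,-0.408,-0.408,0,0,0.3],[0.07,-0.1,-0.408,-0.408,0,0,0.3],[0.07,-0.1,-0.408,-0.408,0,0,0.3]]'
python3 - <<'E'
from h import *
st();plan([.533,-.0765,.055],-1.546)
g=grab_frame("side"); crop(g,270,140,110,110,5,"pics/s12.png")
E
```

```text
t: 8.88
eef_pos: [0.5336, -0.0779, 0.1309]
ee_rot: [-0.298, 1.571, -1.845]
force: [-0.3, -0.7, 0.2]
width: 0.0433
t 8.875 p [ 0.5336 -0.0779  0.1309] x [-0. -0. -1.] jaw [ 0.024 -1.     0.   ] -1.5468701825412223 q [ 0.219  0.221 -0.418  0.    -0.931  1.376] F [-0.31 -0.75  0.16] w 0.04330116548763741
shift [ 0.0759 -0.0006 -0.0014] rot [-0.001  0.     0.   ] t 8.875 F [-0.3 -0.7  0.2] q [ 0.22  0.22 -0.42  0.   -0.93  1.38]
```

View pics/s12.png

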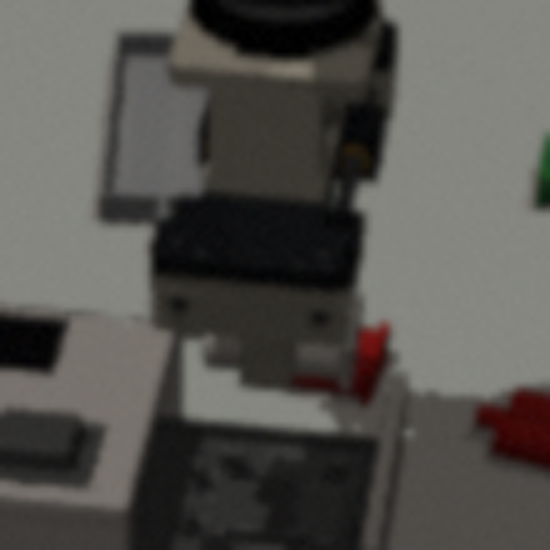

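The cartridge hangs level above the cradle with its nozzle at (220,350), towards the machine. Lowering it.

```bash
python3 -m crank '[[0.03,0,-0.001,0,0,0,0.3],[0.055,0,-0.001,0,0,0,0.3],[0.068,0,-0.001,0,0,0,0.3],[0.074,0,-0.001,0,0,0,0.3],[0.078,0,-0.001,0,0,0,0.3],[0.081,0,-0.001,0,0,0,0.3],[0.081,0,-0.001,0,0,0,0.3]]'
python3 - <<'E'
from h import *
st()
g=grab_frame("side"); crop(g,270,160,110,110,5,"pics/s13.png")
E
```

```text
t: 9.8
eef_pos: [0.5341, -0.0762, 0.05]
ee_rot: [1.67, 1.57, 0.124]
force: [-0.0, -0.2, -1.2]
width: 0.0438
t 9.8 p [ 0.5341 -0.0762  0.05  ] x [ 0.  0. -1.] jaw [ 0.024 -1.    -0.   ] -1.546437824322537 q [ 0.222  0.322 -0.506  0.    -0.742  1.373] F [-0.03 -0.2  -1.2 ] w 0.04378509310168851
```

View pics/s13.png

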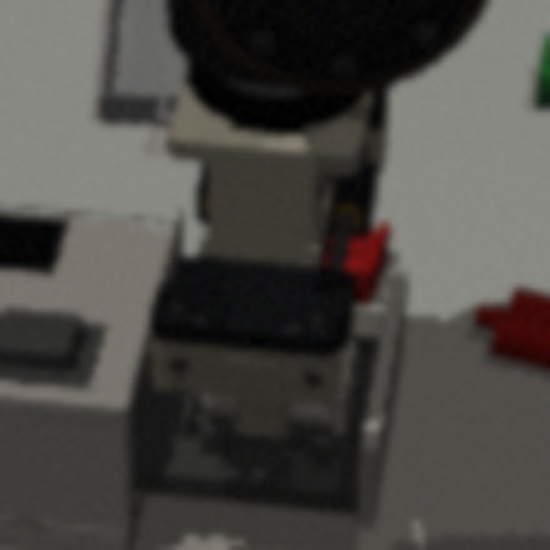

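```bash
python3 -m crank '[[0.001,0,0,0,0,0,0.3],[0.002,0,0,0,0,0,0.3],[0.003,0,0,0,0,0,0.3],[0.003,0,0,0,0,0,0.3]]'; python3 -m crank '[[0.001,0,0,0,0,0,0.3],[0.001,0,0,0,0,0,0.3]]'
```

```text
t: 10.35
eef_pos: [0.5338, -0.0763, 0.0466]
ee_rot: [-1.415, 1.571, -2.962]
force: [0.5, 0.1, -0.8]
width: 0.0433
t: 10.6
eef_pos: [0.534, -0.0762, 0.0462]
ee_rot: [1.15, 1.571, -0.396]
force: [-1.6, 1.6, 5.1]
width: 0.0434
```

It touches down at z = 0.0462, which matches the pad height. Opening just enough to clear the side walls, then lifting.

```bash
python3 -m crank '[[0,0,0,0,0,0,0.59],[0,0,0,0,0,0,0.59],[0,0,0,0,0,0,0.59]]'; python3 -m crank '[[-0.01,0,0,0,0,0,0.59],[-0.03,0,0,0,0,0,0.59],[-0.07,0,0,0,0,0,0.59],[-0.11,0,0,0,0,0,0.59]]';  python3 - <<'E'
from h import *
st();plan([.40,-.0785,.18],-1.546)
g=grab_frame("side"); crop(g,270,180,110,90,7,"pics/s14.png")
E
```

```text
t: 10.98
eef_pos: [0.5339, -0.0763, 0.0456]
ee_rot: [-1.376, 1.571, -2.922]
force: [-0.7, 0.3, -0.3]
width: 0.0514
t: 11.48
eef_pos: [0.5338, -0.0763, 0.1575]
ee_rot: [-0.243, 1.571, -1.789]
force: [0.8, 0.1, 0.3]
width: 0.0515
t 11.475 p [ 0.5338 -0.0763  0.1575] x [-0. -0. -1.] jaw [ 0.024 -1.     0.   ] -1.5464622305022888 q [ 0.222  0.194 -0.385  0.    -0.992  1.373] F [0.81 0.14 0.33] w 0.05148470426865268
shift [-0.0225 -0.1338 -0.0011] rot [-0.  0.  0.] t 11.475 F [0.8 0.1 0.3] q [ 0.22  0.19 -0.39  0.   -0.99  1.37]
```

View pics/s14.png

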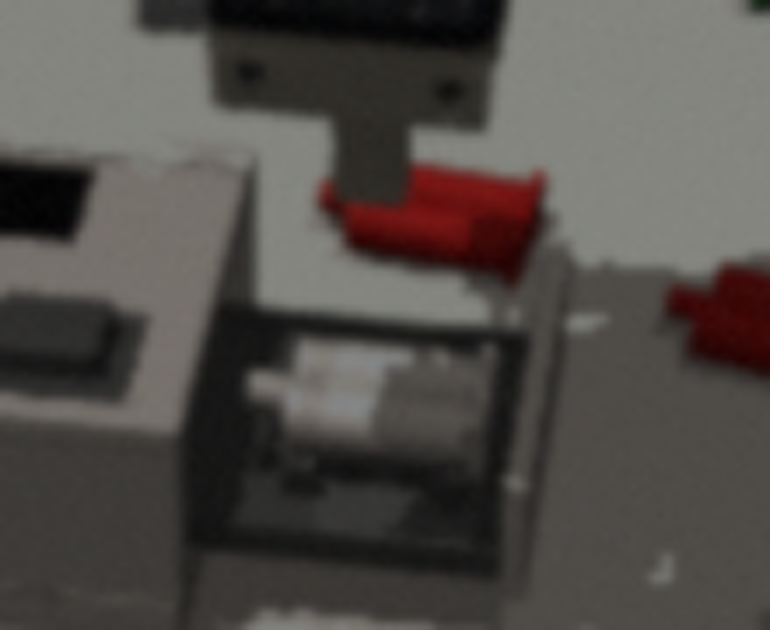

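The cartridge lies flat in the cradle in the side view: nozzle at (265,385) pointing into the machine, barrels between the posts. Backing off in front of the plate with the fingers closed and tilted about 15°, so the body stays clear of the roof and key.

```bash
python3 -m crank '[[-0.01,-0.05,0,0,0,0,0.3],[-0.01,-0.11,0,0,0,0,0],[-0.01,-0.115,0,0,0,0.13,0],[-0.01,-0.115,0,0,0,0.26,0],[-0.01,-0.115,0,0,0,0.26,0],[-0.01,-0.115,0,0,0,0.26,0]]'
python3 - <<'E'
from h import *
st()
g=grab_frame("side"); crop(g,270,150,140,110,5,"pics/s15.png")
f=grab_frame("top");crop(f,318,200,80,60,10,"pics/t15.png")
np.save("f15.npy",f,allow_pickle=True)
E
```

```text
t: 12.28
eef_pos: [0.4196, -0.0788, 0.1669]
ee_rot: [1.572, 1.309, 0.026]
force: [0.4, 0.3, -0.3]
width: 0.0018
t 12.275 p [ 0.4196 -0.0788  0.1669] x [ 0.258  0.007 -0.966] jaw [ 0.025 -1.    -0.   ] -1.545952767841924 q [ 0.362 -0.191 -0.834  0.135 -0.685  1.139] F [ 0.4   0.33 -0.27] w 0.0018079133133531065
```

View pics/s15.png

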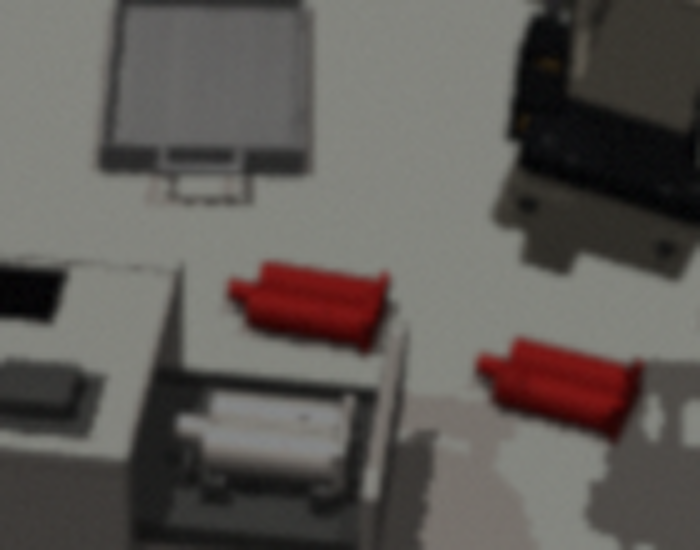

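View pics/t15.png

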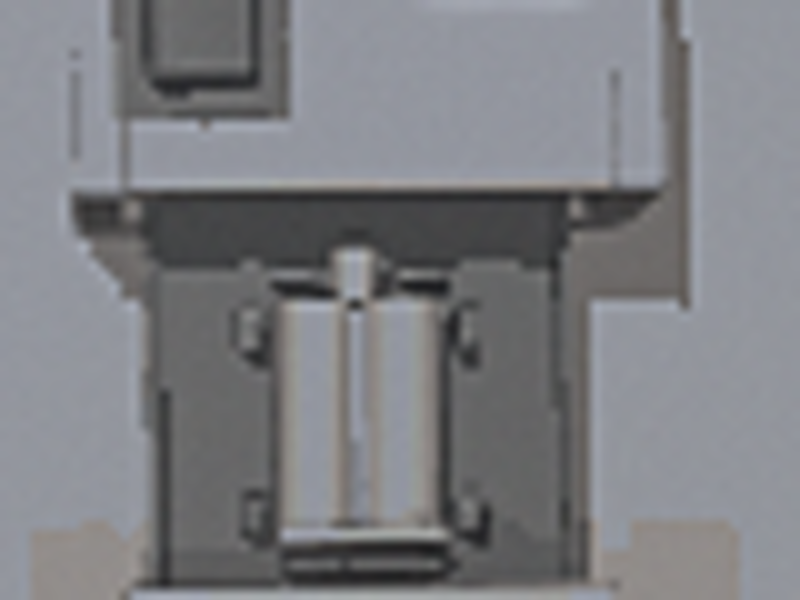

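In the top view the cartridge sits squarely in the cradle, between the posts at (250,330), (465,330), (470,515) and (254,515), with the nozzle through the rear gap at (354,265). Moving down in front of the plate.

```bash
python3 -m crank '[[0.05,-0.002,0,0,0,0,0],[0.1,-0.005,0,0,0,0,0],[0.122,-0.005,0,0,0,0,0],[0.122,-0.005,0,0,0,0,0],[0.122,-0.005,0,0,0,0,0]]'
python3 - <<'E'
from h import *
st()
g=grab_frame("side"); crop(g,270,150,140,110,5,"pics/s16.png")
E
```

```text
t: 13.0
eef_pos: [0.4465, -0.0791, 0.0477]
ee_rot: [1.576, 1.313, 0.029]
force: [-0.8, -0.7, -0.2]
width: 0.0003
t 13.0 p [ 0.4465 -0.0791  0.0477] x [ 0.255  0.007 -0.967] jaw [ 0.024 -1.    -0.001] -1.5467646191411006 q [ 0.306  0.076 -1.014  0.294 -0.242  1.011] F [-0.78 -0.73 -0.19] w 0.00031016285024132293
```

View pics/s16.png

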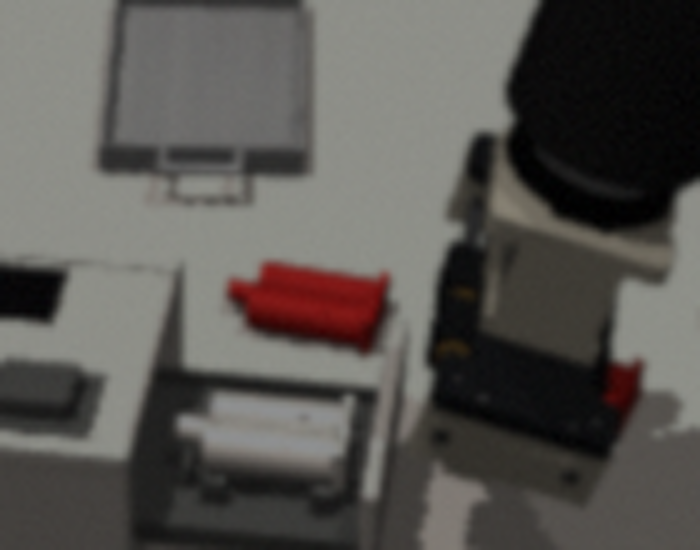

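```bash
python3 -m crank '[[0.0026,0.0097,0,0,0,0,0],[0.0039,0.0145,0,0,0,0,0],[0.0049,0.0184,0,0,0,0,0],[0.0057,0.0213,0,0,0,0,0],[0.0064,0.0242,0,0,0,0,0],[0.0072,0.027,0,0,0,0,0],[0.0083,0.031,0,0,0,0,0],[0.0093,0.035,0,0,0,0,0],[0.0104,0.039,0,0,0,0,0],[0.0114,0.043,0,0,0,0,0]]'
python3 -c "
from h import *
st()"
```

```text
t: 14.3
eef_pos: [0.4903, -0.0781, 0.047]
ee_rot: [1.576, 1.314, 0.03]
force: [-4.4, -1.2, 0.0]
width: 0.0006
t 14.3 p [ 0.4903 -0.0781  0.047 ] x [ 0.254  0.008 -0.967] jaw [ 0.024 -1.    -0.001] -1.5464890104329165 q [ 0.279  0.148 -0.906  0.234 -0.275  1.098] F [-4.38 -1.24  0.04] w 0.0005837814655963961
```

```bash
python3 -m crank '[[0.001,0.004,0,0,0,0,0],[0.0022,0.0085,0,0,0,0,0],[0.0034,0.013,0,0,0,0,0],[0.0046,0.0175,0,0,0,0,0],[0.0057,0.022,0,0,0,0,0],[0.0069,0.0265,0,0,0,0,0],[0.008,0.031,0,0,0,0,0],[0.0093,0.036,0,0,0,0,0],[0.0104,0.04,0,0,0,0,0],[0.0112,0.043,0,0,0,0,0]]'
python3 - <<'E'
from h import *
st()
g=grab_frame("side"); crop(g,240,170,140,110,5,"pics/s17.png")
E
```

```text
t: 15.55
eef_pos: [0.5347, -0.077, 0.0471]
ee_rot: [1.577, 1.314, 0.03]
force: [-4.3, -1.5, -1.4]
width: 0.0003
t 15.55 p [ 0.5347 -0.077   0.0471] x [ 0.254  0.008 -0.967] jaw [ 0.024 -1.    -0.001] -1.5465345480634591 q [ 0.256  0.214 -0.796  0.185 -0.315  1.169] F [-4.34 -1.47 -1.39] w 0.0003273535787320307
```

View pics/s17.png

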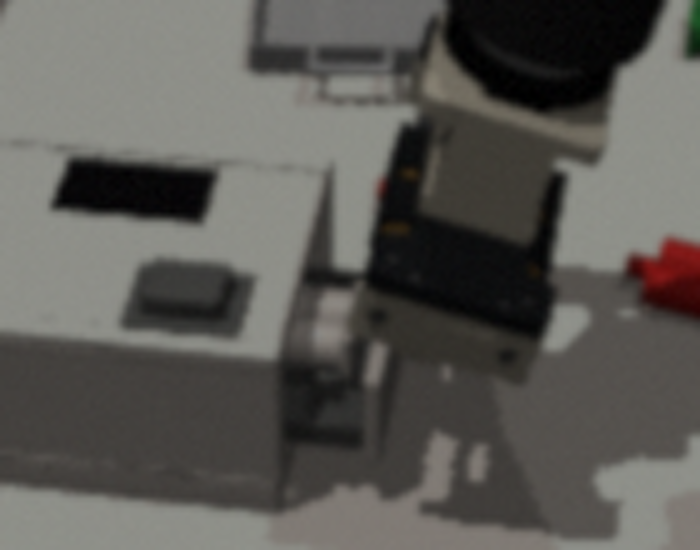

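The side view shows the tray sliding straight in, with its plate at about (375,400) in the crop and the key still up. Continuing in finer steps with force checks.

```bash
S='import h;h.st()'
python3 -m crank '[[0.0007,0.0027,0,0,0,0,0],[0.0014,0.0053,0,0,0,0,0],[0.002,0.0077,0,0,0,0,0],[0.0026,0.0097,0,0,0,0,0]]'
python3 -m crank '[[0.0003,0.001,0,0,0,0,0],[0.0005,0.002,0,0,0,0,0]]'
python3 -m crank '[[0.0003,0.001,0,0,0,0,0],[0.0005,0.002,0,0,0,0,0]]'
```

```text
t: 16.1
eef_pos: [0.5451, -0.0765, 0.0474]
ee_rot: [1.578, 1.313, 0.031]
force: [-4.4, -2.4, -3.2]
width: 0.0002
t: 16.35
eef_pos: [0.547, -0.0765, 0.0474]
ee_rot: [1.578, 1.313, 0.031]
force: [-5.4, -2.1, -2.8]
width: 0.0006
t: 16.6
eef_pos: [0.5488, -0.0764, 0.0474]
ee_rot: [1.577, 1.313, 0.031]
force: [-7.1, -1.5, -3.0]
width: 0.0004
```

```bash
python3 -m crank '[[0.0003,0.001,0,0,0,0,0],[0.0005,0.002,0,0,0,0,0]]'
python3 -m crank '[[0.0003,0.001,0,0,0,0,0],[0.0005,0.002,0,0,0,0,0]]'
```

```text
t: 16.85
eef_pos: [0.5508, -0.0764, 0.0474]
ee_rot: [1.577, 1.314, 0.031]
force: [-7.7, -1.0, -1.7]
width: 0.0004
t: 17.1
eef_pos: [0.5527, -0.0764, 0.0474]
ee_rot: [1.577, 1.314, 0.031]
force: [-7.1, -0.3, -1.8]
width: 0.0003
```

```bash
python3 - <<'E'
from h import *
g=grab_frame("side"); crop(g,255,210,60,50,8,"pics/s18.png")
E
python3 -m crank '[[0.0003,0.001,0,0,0,0,0],[0.0003,0.001,0,0,0,0,0]]'
python3 -m crank '[[0.0003,0.001,0,0,0,0,0],[0.0003,0.001,0,0,0,0,0]]'
python3 - <<'E'
from h import *
g=grab_frame("side"); crop(g,255,210,60,50,8,"pics/s19.png")
a=cv2.imread("pics/s18.png");b=cv2.imread("pics/s19.png");cv2.imwrite("pics/s20.png",np.vstack([a,b])[:,:,:])
E
```

```text
t: 17.4
eef_pos: [0.554, -0.0763, 0.0474]
ee_rot: [1.577, 1.313, 0.031]
force: [-6.5, -1.5, -2.4]
width: 0.0003
t: 17.65
eef_pos: [0.555, -0.0763, 0.0474]
ee_rot: [1.577, 1.313, 0.031]
force: [-5.3, -1.5, -4.2]
width: 0.0004
```

View pics/s19.png

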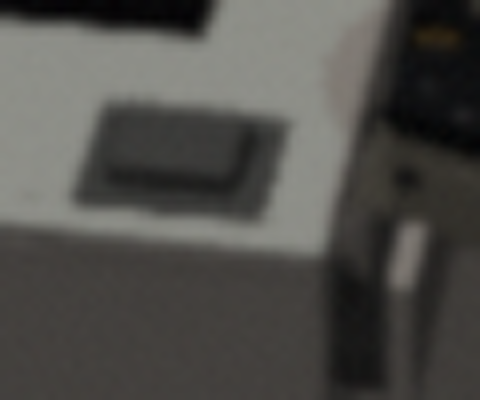

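View pics/s18.png

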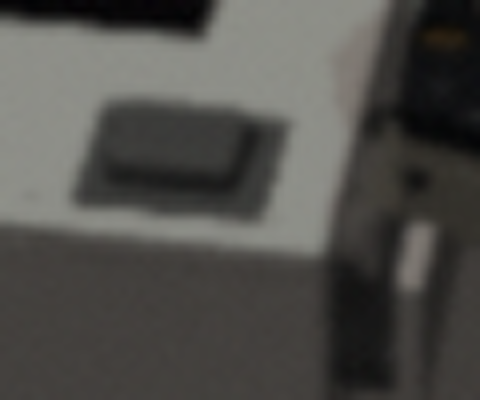

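The key is drawn down, its top face now level with its surround at (175,140), and the force is easing after a 7.7 N peak. It hasn't clicked yet, so I'm going 1 mm at a time.

```bash
cat > k.py <<'E'
from h import *
import sys
g=grab_frame("side"); crop(g,255,210,60,50,8,sys.argv[1])
p=g["pixels"].astype(float).mean(2); print("keycol",np.round(p[215:240,276]).astype(int)); print("F",np.round(get_state()["force"],1))
E
python3 k.py pics/k0.png
python3 -m crank '[[0.0003,0.001,0,0,0,0,0],[0.0003,0.001,0,0,0,0,0]]'; python3 k.py pics/k1.png
python3 -m crank '[[0.0003,0.001,0,0,0,0,0],[0.0003,0.001,0,0,0,0,0]]'; python3 k.py pics/k2.png
```

```text
keycol [126 137 140 140 140 140 139 129  94  67  58  58  58  58  59  58  45  30
  36  51  57  75 120 137 129]
F [-5.5 -1.4 -4.3]
t: 18.0
eef_pos: [0.5565, -0.0762, 0.0475]
ee_rot: [1.578, 1.313, 0.031]
force: [-3.7, -2.0, -3.8]
width: 0.0005
keycol [124 137 140 139 140 138 139 131  98  68  60  59  58  59  59  57  44  33
  36  50  57  73 118 136 128]
F [-3.8 -1.  -3.3]
t: 18.3
eef_pos: [0.5578, -0.0761, 0.0476]
ee_rot: [1.578, 1.312, 0.032]
force: [-4.2, -1.6, -3.8]
width: 0.0005
keycol [125 139 140 140 139 140 138 131  97  68  59  59  59  60  59  58  46  34
  37  51  57  75 119 136 127]
F [-4.6 -2.2 -3.2]
```

```bash
python3 -c "
from h import *
g=np.load('g.npy',allow_pickle=True).item()
p=g['pixels'].astype(float).mean(2); print('raised',np.round(p[215:240,276]).astype(int))"
python3 -m crank '[[0.0003,0.001,0,0,0,0,0],[0.0003,0.001,0,0,0,0,0]]'; python3 k.py pics/k3.png
```

```text
raised [105 116 117 118 118 118 107  75  54  49  50  49  49  49  45  34  25  22
  28  42  46  61  99 114 107]
t: 18.6
eef_pos: [0.5589, -0.076, 0.0476]
ee_rot: [1.578, 1.312, 0.032]
force: [-4.3, -1.7, -2.9]
width: 0.0004
keycol [124 137 140 140 139 140 140 129  93  66  59  59  59  59  60  57  43  33
  35  51  56  75 118 136 127]
F [-3.6 -1.7 -2.2]
```

```bash

python3 -m crank '[[0.0003,0.001,0,0,0,0,0],[0.0003,0.001,0,0,0,0,0]]'; python3 k.py pics/k4.png
python3 -m crank '[[0.0003,0.001,0,0,0,0,0],[0.0003,0.001,0,0,0,0,0]]'; python3 k.py pics/k5.png
```

```text
t: 18.9
eef_pos: [0.5599, -0.076, 0.0476]
ee_rot: [1.578, 1.312, 0.032]
force: [-5.0, -1.9, -0.5]
width: 0.0003
keycol [125 137 140 140 139 140 138 126  91  65  59  60  58  60  60  57  42  31
  34  50  57  74 119 136 127]
F [-5.1 -0.9 -0.8]
t: 19.2
eef_pos: [0.5611, -0.076, 0.0476]
ee_rot: [1.578, 1.312, 0.032]
force: [-3.5, -1.1, -0.6]
width: 0.0004
keycol [125 137 140 140 139 138 125  90  65  59  60  59  59  59  57  42  31  25
  34  50  57  73 120 135 128]
F [-3.3 -1.2 -1.9]
```

Between 0.5599 and 0.5611 the key's top edge jumped back up to the raised profile: that's the click. Easing off gently.

```bash

python3 -m crank '[[-0.0008,-0.003,0,0,0,0,0],[-0.0016,-0.006,0,0,0,0,0],[-0.0024,-0.009,0,0,0,0,0],[-0.0032,-0.012,0,0,0,0,0],[-0.004,-0.015,0,0,0,0,0],[-0.0047,-0.018,0,0,0,0,0],[-0.006,-0.023,0,0,0,0,0],[-0.01,-0.04,0,0,0,0,0],[-0.018,-0.07,0,0,0,0,0],[-0.02,-0.08,0,0,0,0,0]]'
python3 - <<'E'
from h import *
st()
g=grab_frame("side"); crop(g,205,165,150,110,5,"pics/s21.png")
E
```

```text
t: 20.5
eef_pos: [0.4762, -0.0785, 0.046]
ee_rot: [1.577, 1.314, 0.031]
force: [0.9, 0.1, 0.3]
width: 0.0003
t 20.5 p [ 0.4762 -0.0785  0.046 ] x [ 0.254  0.008 -0.967] jaw [ 0.024 -1.    -0.002] -1.5463699772392285 q [ 0.287  0.128 -0.943  0.255 -0.258  1.07 ] F [0.85 0.08 0.26] w 0.0002897878225955442
```

View pics/s21.png

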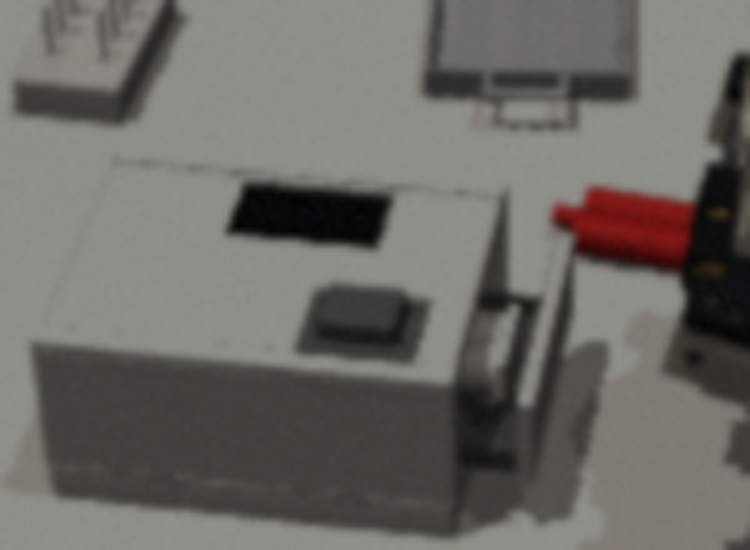

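The tray is shut by itself: the plate spans (525,400) to (565,240), as in the starting picture, the key is raised and the gripper is clear. Lifting and doing a final check.

```bash

python3 -m crank '[[-0.04,-0.02,0,0,0,0,0],[-0.09,-0.02,0,0,0,0,0],[-0.13,-0.02,0,0,0,0,0],[-0.13,-0.02,0,0,0,0,0],[-0.13,-0.02,0,0,0,0,0],[-0.13,-0.02,0,0,0,0,0],[-0.13,-0.02,0,0,0,0,0],[-0.13,-0.02,0,0,0,0,0]]'
python3 - <<'E'
from h import *
st()
f=grab_frame("top");cv2.imwrite("pics/t22.png",f["pixels"][:,:,::-1])
g=grab_frame("side");crop(g,205,140,240,160,3.3,"pics/s22.png")
crop(f,315,140,100,100,6,"pics/t23.png")
E
```

```text
t: 21.55
eef_pos: [0.4256, -0.0797, 0.1662]
ee_rot: [1.576, 1.314, 0.03]
force: [0.1, 0.2, -0.2]
width: 0.0006
t 21.55 p [ 0.4256 -0.0797  0.1662] x [ 0.254  0.008 -0.967] jaw [ 0.025 -1.    -0.001] -1.5462139235539205 q [ 0.349 -0.173 -0.818  0.126 -0.685  1.158] F [ 0.1   0.15 -0.15] w 0.0005613373463978276
```

View pics/t22.png

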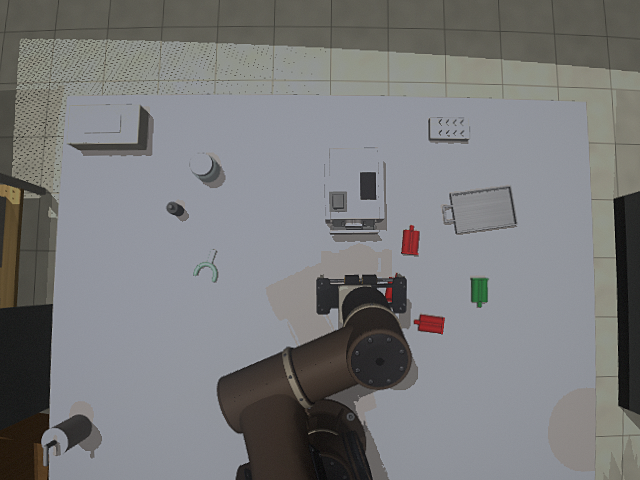

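View pics/s22.png

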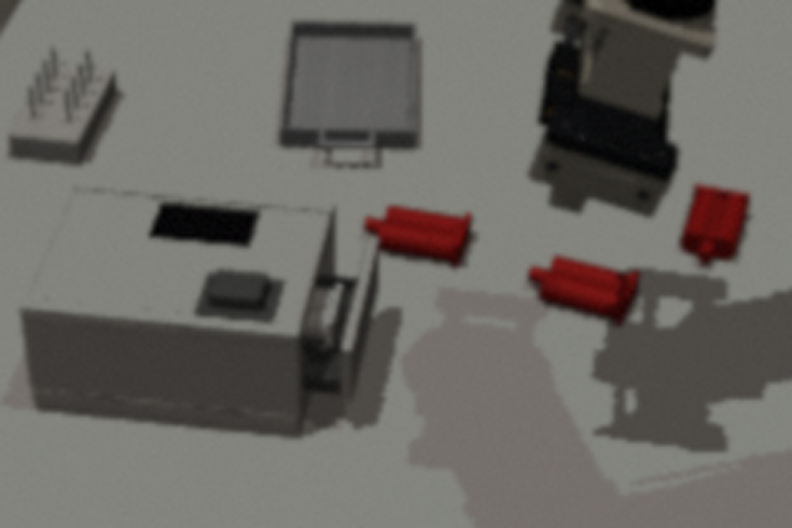

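View pics/t23.png

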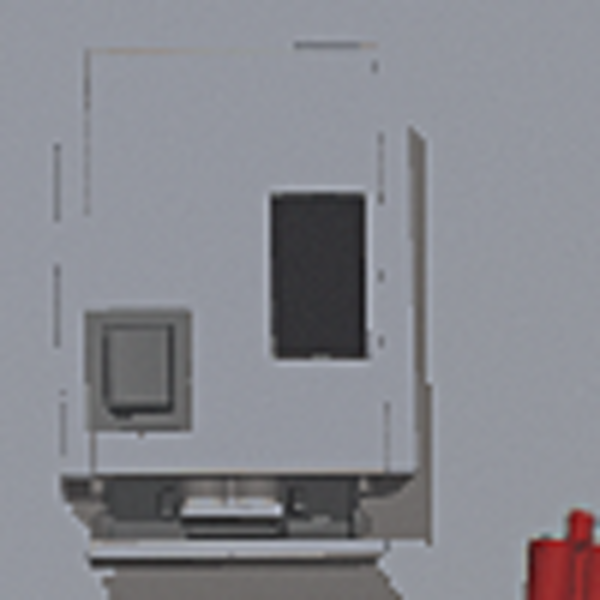

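The top view shows the plate edge at y≈548, exactly where it was latched at the start. The cartridge's rear end, at (235,505), keeps the same spacing to the plate as before the push. Everything else is where it was and nothing is being touched, so I'm handing in.

```bash
python3 -c "
from station import *
print(job_done())"
```

```text
the job is handed in; nothing more can be done
None
```

The dispenser is reloaded, and I handed the job in at about 21.7 s of robot time.

- **Steps:** I pressed the key about 6 mm, and the tray popped out. I gripped the white cartridge across its barrels at 10 N and laid it flat in the cradle, nozzle inward. I then pushed the tray by its front with closed fingers until it clicked, and backed off.
- **Forces:** I read the force at the end of each move, not continuously. The highest readings were about 3 to 4 N on the key, 7 N while gripping the cartridge and 8 N on the tray.
- **Click:** the pushing force rose to 7.7 N and eased. About 10 mm past the force peak, the key sprang back up in the camera view.
- **Last checks:** after I let go, the plate stood exactly where it was when latched at the start, with the key up. The cartridge's rear end kept its spacing to the plate. I saw nothing else on the counter moved, though one red look-alike was partly behind the arm in the last top view and clear in the side view. The gripper was well clear, with about 0 N on it.
- **Disagreements:** the side camera put the cradle 3 to 7 mm from where the top camera did. I used the top camera's position, and the cartridge seated squarely. No check failed.

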